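Snap the cover home on the green ink tub

TASK

The cover of the green ink tub is only lying loosely on its clips. Press it down until it has clicked home along all four edges, so that it sits flush and level on its tub, then let go. Do not press or shift the red and the black tub beside it.

Things in the scene. Friction and masses are not known exactly. Their poses are not given: they have to be found in the camera images.
- cover: Flat green snap-fit cover, 122 (its x) x 92 (its y) mm, 25 mm deep, 60 g, loose. Origin: centre of its flat top, z up. It starts level on the tub's clips, top 9.5 mm too high. Pressed at the middle it clicks at about 10 to 15 N; near one edge only that side clicks, the other side is then pressed too. Home, it stops hard on the tub's rim, top 64 mm above the tub's underside, and stays.
- green_tub: White rectangular ink tub with a green stripe, 112 x 82 mm and 60 mm high (long side along its x), with a clip in the middle of each of its four sides; it stands fixed on the bench. Its origin is the centre of its underside, z up.
- red_tub: Full tub of the same size with a red stripe and a red cover that is already snapped shut: 122 x 92 mm, 64 mm high over the cover, 0.6 kg, loose. Its origin is the centre of its underside. Not to be disturbed.
- black_tub: Full tub of the same size with a black stripe and a black cover that is already snapped shut: 122 x 92 mm, 64 mm high over the cover, 0.6 kg, loose. Its origin is the centre of its underside. Not to be disturbed.
Not all that is in view belongs to the job. What is meant by the cover is not blue or orange, and is the larger of those in its own colour.

How it is judged:
By the outcome, as a careful person would: the job done as asked, in the order asked, and still so for the second after the job is handed in, with the robot touching nothing.
It also fails if it takes over 32 s, if anything falls off the work surface, if the arm or the gripper's body presses on something with over 40 N, if the wrist force passes 120 N, or if a joint passes its speed limit or range.

ROBOT

A 6-joint arm with a two-finger parallel gripper is mounted at the origin on the work surface. World frame = base frame: x ahead of the robot, y to its left, z up, the work surface at z = 0. Lengths are in m, angles in rad, forces in N, time in s.
With the tool pointing down it reaches from about 0.225 to 0.875 m from the base axis. Payload 3.4 kg.
Tool frame: the origin (TCP) lies at the very end of the fingers, on their centre line; the grasp point (between the pads) lies 19 mm behind it; z points along the fingers, y is the direction in which the jaws open and shut (so a half turn about z gives the same grasp; the last joint's range is limited). The gripper opens to 85 mm and grips with 20 to 120 N. Pads are 22 mm wide; open, the fingers measure 114 mm over their backs; the gripper's body (76 mm by 85 mm) begins 54 mm behind the grasp point. The pads swing forward as they close: fully open they stand 13 mm farther back than shut.
Start: joints at [1.04, 0.276, 1.505, -0, 1.361, -0.121], TCP at [0.229, 0.527, 0.231] pointing down, gripper open.
Joint ranges: [-2.89, 2.89], [-0.75, 2.08], [0.22, 2.7], [-1.18, 4.32], [0.11, 2.71], [-2.7, 2.7]. Speed limits (rad/s): [2.57, 2.57, 3.14, 3.14, 3.14, 3.14].

INTERFACE

Orientations are given as a unit quaternion [w, x, y, z].
In Python, from rig import manip, eyes gives the robot as it stands. The module is installed in compiled form; this text tells all that it offers.
- The arm moves only by the tool servo_tool, never from a script. Its argument "deltas" is one flat list of numbers, 6 for each row, row after row: the shift along the tool's x, y, z in cm, then the turn, a rotation vector about the tool's x, y, z in degrees. A call has 1 to 20 rows; each row shifts and turns the pose as measured when the row begins, along the tool's axes as they then stand; what a row does not reach is not made up. A row lasts 1/10 s, in which the tool goes at most 50 mm and 8.59 degrees, less where a joint would pass 70% of its speed; a pose out of reach is approached as far as the arm can. A call with a gripper value outside its range is refused whole. "jaw" is the finger opening in cm, from 0 to 8.54, set as the call begins (left out, the last holds). The fingers move at their own pace and stop on an object; "grip_force" is the grip in N (left out, the last holds). Time passes only in rows, so rows that do not move let the fingers close. It gives the time, the measured TCP pose, the force and the opening at its end, in the units of the state.
- manip.get_state(): the state, without advancing time (a new reading comes with each control period).
- eyes.get_image(name): name is "scene" or "top" or "wrist"; returns (picture, depth): 384x512x3 uint8, red, green, blue; 384x512 float32, m along the optical axis (not along the pixel's ray), 0 where there is no reading.
- eyes.get_calibration(name): a dict with "camera_matrix" (3x3 intrinsics, pixels), "rvec" (rotation vector, rad) and "tvec" (3), from world to camera coordinates, as OpenCV has them. Camera axes: x right, y down, z forward; pixel columns grow to the right and rows downward; lengths in m; the calibration is good to about 2 mm. The wrist camera is an equidistant fisheye: a pixel r from the principal point sees the ray r / f radians off the axis. A picture is of the moment at which its call begins: read the wrist's pose just before it. get_calibration takes no time and is no camera call; for the wrist camera it gives the pose at the moment of the call.
- manip.sign_off(): hands the job in, once; it reports no verdict.
The state is a dict: "clock": time; "qpos": joint angles; "qd": joint speeds; "effort": joint torques, N m; "position": TCP position; "ee_rot": TCP orientation; "contact_force": force on the tool from outside, world axes, zero at the start; "moment": the same for the moment, N m; "width": finger opening in m.
Only numpy, scipy, OpenCV 4.12 (cv2) and the standard library are available. Lean on these libraries where they do the work, as an engineer would, in place of code of your own. Each camera call takes 0.05 s, during which the arm holds its last target.

## Working session

There is one attempt and no reset: what is moved stays moved. The work goes in short steps, Python scripts to look and compute and a tool call to move; the robot and the scene stay as the last step left them, time stands still between calls to the robot, and variables do not carry over. Pictures are saved under pics/ and viewed, and the job is handed in when it is done.

Besides the shell and the picture viewer there is one more tool, called after "Emit:" in YAML: its name, and indented under it one key for each argument. servo_tool: Moves the arm, as the interface text tells. Its arguments: {"type":"object","properties":{"deltas":{"type":"array","items":{"type":"number"}},"jaw":{"type":"number"},"grip_force":{"type":"number"}},"required":["deltas"]}

```bash
mkdir -p pics; python3 - <<'E'
from rig import manip, eyes
import cv2,numpy as np
s=manip.get_state();print(s)
for n in ["scene","top"]:
    p,d=eyes.get_image(n);np.savez(f"{n}0.npz",p=p,d=d)
    cv2.imwrite(f"pics/{n}0.png",p[:,:,::-1]);print(n,eyes.get_calibration(n))
E
```

```text
{'clock': 0.0, 'qpos': array([ 1.03999386e+00,  2.76593977e-01,  1.50613788e+00,  1.66849689e-06,
        1.36069168e+00, -1.21007018e-01]), 'qd': array([ 0.00159379,  0.00072112,  0.00265986,  0.0005848 ,  0.00066625,
       -0.00056931]), 'effort': array([-1.92941834e-04, -4.16774011e+01, -2.45813316e+01, -4.02241858e-04,
        1.07156660e-02, -1.04315311e-05]), 'position': array([0.22883126, 0.52692901, 0.2304384 ]), 'ee_rot': array([-2.93865111e-04,  2.03467111e-01,  9.79081354e-01, -8.66989947e-04]), 'contact_force': array([ 0.29345544, -0.56625182, -0.18740211]), 'moment': array([-0.03243091, -0.00289751, -0.00858842]), 'width': 0.08555519071463125}
scene {'camera_matrix': array([[433.23035067,   0.        , 247.23506211],
       [  0.        , 433.23035067, 199.47682831],
       [  0.        ,   0.        ,   1.        ]]), 'rvec': array([ 2.19580176,  1.21220164, -0.40987261]), 'tvec': array([-0.28708249, -0.28897809,  1.21083644])}
top {'camera_matrix': array([[390.21476173,   0.        , 261.44063863],
       [  0.        , 390.21476173, 195.82798549],
       [  0.        ,   0.        ,   1.        ]]), 'rvec': array([ 2.11636747, -2.13253588,  0.20876066]), 'tvec': array([0.01796766, 0.51377792, 0.83194635])}
```

View pics/scene0.png

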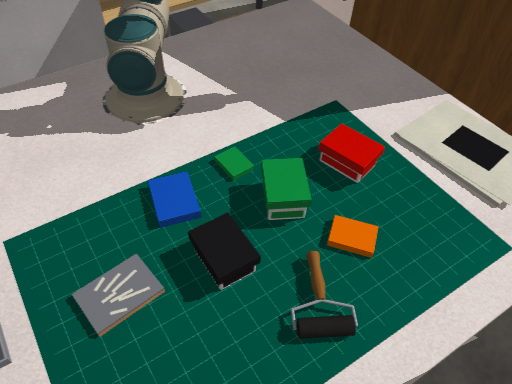

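View pics/top0.png

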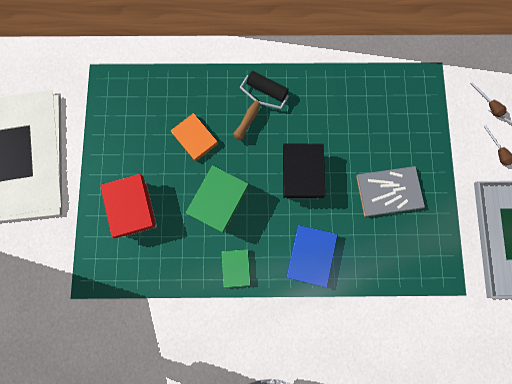

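Top view: there are two green things. The large one is at about (217,198), standing tall on a white tub with a green stripe (scene (287,188)). The small one is at (235,268) and flat. The blue (312,256) and orange (194,136) things are decoys. The larger green one fits the description, so I'll measure it and confirm in a crop.

```bash
cat > h.py <<'E'
import numpy as np,cv2
def ray(cal,uv):
    R,_=cv2.Rodrigues(np.array(cal["rvec"]));t=np.array(cal["tvec"]).reshape(3)
    n=cv2.undistortPoints(np.float64(uv).reshape(-1,1,2),np.array(cal["camera_matrix"]),None).reshape(-1,2)
    d=np.c_[n,np.ones(len(n))]@R
    return -R.T@t,d
def plane(cal,uv,z):
    o,d=ray(cal,uv);return o+d*((z-o[2])/d[:,2])[:,None]
def cloud(cal,d,mask):
    v,u=np.nonzero(mask&(d>0));o,r=ray(cal,np.c_[u,v]);return o+r*d[v,u][:,None]
E
python3 - <<'E'
from rig import eyes
import numpy as np,cv2
from h import *
for n in ["top","scene"]:
    f=np.load(n+"0.npz");p,d=f["p"],f["d"];cal=eyes.get_calibration(n)
    hsv=cv2.cvtColor(p,cv2.COLOR_RGB2HSV)
    ms={"green":cv2.inRange(hsv,(55,140,90),(72,255,255)),"red":cv2.inRange(hsv,(0,150,100),(4,255,255)),"black":cv2.inRange(hsv,(0,0,0),(180,255,45))}
    for k,m in ms.items():
        m=cv2.morphologyEx(m,cv2.MORPH_OPEN,np.ones((3,3)))
        for c in cv2.findContours(m,0,2)[0]:
            if cv2.contourArea(c)<300: continue
            mm=np.zeros_like(m);cv2.drawContours(mm,[c],-1,255,-1)
            P=cloud(cal,d,cv2.erode(mm,np.ones((3,3)))>0)
            z=np.percentile(P[:,2],[5,50,90])
            zt=z[2];T=P[abs(P[:,2]-zt)<.006]
            h=cv2.convexHull(c).reshape(-1,2)
            W=plane(cal,h,zt)[:,:2]
            r=cv2.minAreaRect(np.float32(W*1000))
            print(n,k,c.reshape(-1,2).mean(0).round(),"z",z.round(4),"top med",np.median(T,0).round(4),"rect mm",np.round(r[0],1),np.round(r[1],1),round(r[2],1), "depthrect",[np.round(x,1) for x in cv2.minAreaRect(np.float32(T[:,:2]*1000))])
p=np.load("top0.npz")["p"][145:300,170:290];cv2.imwrite("pics/crop.png",cv2.resize(p[:,:,::-1],None,fx=3.8,fy=3.8))
p=np.load("scene0.npz")["p"][135:240,200:400];cv2.imwrite("pics/crop2.png",cv2.resize(p[:,:,::-1],None,fx=4,fy=4))
E
```

```text
top green [217. 199.] z [0.0698 0.0722 0.0742] top med [0.5049 0.113  0.0722] rect mm [505.1 112.5] [ 91.5 121.6] 62.0 depthrect [array([505.6, 112.8]), array([ 86.4, 116.4]), np.float64(62.2)]
top red [126. 205.] z [0.0609 0.0633 0.0652] top med [0.4922 0.3134 0.0633] rect mm [492.7 312.7] [122.1  91. ] 15.8 depthrect [array([493. , 313.5]), array([117.2,  86.6]), np.float64(16.0)]
top black [307. 166.] z [0.0611 0.0637 0.0655] top med [ 0.5695 -0.081   0.0637] rect mm [568.7 -81. ] [ 92.6 123.6] 88.9 depthrect [array([570.4, -81.2]), array([ 88.7, 118.2]), np.float64(88.9)]
top black [268.  86.] z [0.0208 0.0327 0.0362] top med [ 0.7921 -0.0041  0.0342] rect mm [ 7.859e+02 -2.000e-01] [103.5  38. ] 61.2 depthrect [array([791.8,  -2.1]), array([96. , 22.5]), np.float64(61.9)]
scene green [288. 179.] z [0.0695 0.0714 0.073 ] top med [0.5098 0.1101 0.0714] rect mm [508.6 111.2] [ 91.1 120.4] 62.2 depthrect [array([507.4, 111.7]), array([ 86.5, 116.9]), np.float64(61.1)]
scene green [235. 163.] z [0.0126 0.0147 0.0166] top med [0.3592 0.0741 0.0147] rect mm [363.   72.9] [87.7 60.4] 3.
[... 365 characters left out ...]
4.1  -9.8] [106.7  50.1] 66.5 depthrect [array([798.3,  -3.9]), array([96.7, 27.6]), np.float64(62.2)]
scene black [180. 274.] z [-0.0026 -0.0006  0.0012] top med [ 0.555  -0.1713 -0.0006] rect mm [ 555.7 -171.5] [37.  45.7] 89.3 depthrect [array([ 554.6, -171.3]), array([31.5, 40.3]), np.float64(89.5)]
scene black [212. 256.] z [-0.0011  0.062   0.0639] top med [ 0.5788 -0.0837  0.0626] rect mm [583.8 -94.5] [132.5 141.1] 89.4 depthrect [array([575.3, -80.7]), array([ 92.3, 120.2]), np.float64(89.4)]
scene black [474. 146.] z [0.0091 0.0115 0.0132] top med [0.6322 0.6145 0.0115] rect mm [630.2 613.7] [126.6  96.4] 9.0 depthrect [array([629.6, 615.1]), array([120.3,  91.6]), np.float64(9.9)]
```

View pics/crop2.png

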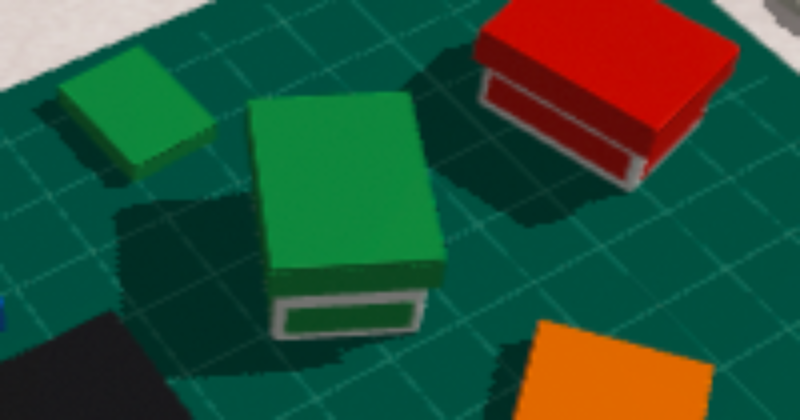

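The enlarged crop shows the large green cover (crop (345,190)) sitting proud on a white-rimmed, green-striped tub. The small green block (135,120) is flat on the mat, so the large one is the target. Its centre is about (0.506, 0.112), the size reads 91 x 121 mm (given 92 x 122), and the top is at z ≈ 0.072 (expected 0.0735). I'll move above it with the jaws shut.

Emit:
servo_tool:
  deltas: [-4.2,-2.7,0,0,0,0,-4.2,-2.7,0,0,0,0,-4.2,-2.7,0,0,0,0,-4.2,-2.7,0,0,0,0,-4.2,-2.7,0,0,0,0,-4.2,-2.7,0,0,0,0,-4.2,-2.7,0,0,0,0,-4.2,-2.7,0,0,0,0,-4.2,-2.7,0,0,0,0]
  jaw: 0
  grip_force: 30

```text
clock: 1.0
position: [0.4782, 0.155, 0.2262]
ee_rot: [-0.002, 0.197, 0.98, -0.001]
contact_force: [0.0, 1.0, 0.7]
width: -0.0002
```

Emit:
servo_tool:
  deltas: [-2.1,-1.4,1.0,0,0,0,-2.1,-1.4,3,0,0,0,0,0,4,0,0,0,0,0,3,0,0,0,0,0,0,0,0,0]

```text
clock: 1.5
position: [0.512, 0.1032, 0.1128]
ee_rot: [0.0, 0.202, 0.979, -0.001]
contact_force: [-0.3, 0.4, 0.4]
width: 0.0003
```

```bash
python3 - <<'E'
from rig import manip, eyes
import cv2,numpy as np
s=manip.get_state();print(s["clock"],s["position"],s["ee_rot"],s["contact_force"])
for n in ["scene"]:
    p,d=eyes.get_image(n)
    cv2.imwrite(f"pics/{n}1.png",p[:,:,::-1])
E
```

```text
1.5 [0.51203133 0.103221   0.11279246] [ 7.81392784e-05  2.02312640e-01  9.79319866e-01 -1.47958043e-03] [-0.33716583  0.3605098   0.41190778]
```

View pics/scene1.png

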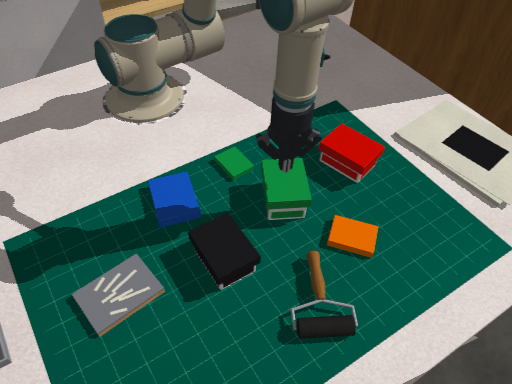

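The scene view shows the shut fingers above the cover at about (287,165), 9 mm off its middle. I'll correct that and lower.

Emit:
servo_tool:
  deltas: [0.9,0.6,0,0,0,0,0,0,1.2,0,0,0,0,0,1.2,0,0,0,0,0,0,0,0,0,0,0,0,0,0,0]

```text
clock: 2.05
position: [0.5101, 0.1153, 0.094]
ee_rot: [0.006, 0.201, 0.98, 0.001]
contact_force: [0.7, -0.9, 0.7]
width: 0.0002
```

Emit:
servo_tool:
  deltas: [0.3,-0.5,0,0,0,0,0,0,0.6,0,0,0,0,0,0.4,0,0,0,0,0,0,0,0,0]

```text
clock: 2.45
position: [0.5056, 0.1115, 0.0841]
ee_rot: [0.007, 0.201, 0.98, 0.001]
contact_force: [0.9, -0.4, 1.8]
width: -0.0001
```

```bash
python3 - <<'E'
from rig import manip
for i in range(3):
    s=manip.get_state();print(s["clock"],s["position"],s["ee_rot"],s["contact_force"])
E
```

```text
2.45 [0.50558708 0.11146276 0.08411197] [7.13192430e-03 2.00797858e-01 9.79606481e-01 7.05400055e-04] [ 0.88130551 -0.43073531  1.82248068]
2.45 [0.50558708 0.11146276 0.08411197] [7.13192430e-03 2.00797858e-01 9.79606481e-01 7.05400055e-04] [ 0.88130551 -0.43073531  1.82248068]
2.45 [0.50558708 0.11146276 0.08411197] [7.13192430e-03 2.00797858e-01 9.79606481e-01 7.05400055e-04] [ 0.88130551 -0.43073531  1.82248068]
```

Centred over the cover, 10 mm above it. Now I'll press gently.

Emit:
servo_tool:
  deltas: [0,0,0.4,0,0,0,0,0,0.4,0,0,0,0,0,0.3,0,0,0]

```text
clock: 2.75
position: [0.5063, 0.1113, 0.0726]
ee_rot: [0.008, 0.201, 0.98, 0.001]
contact_force: [-0.3, 0.1, 3.4]
width: -0.0
```

Emit:
servo_tool:
  deltas: [0,0,0.3,0,0,0,0,0,0.3,0,0,0]

```text
clock: 2.95
position: [0.5074, 0.1113, 0.0667]
ee_rot: [0.009, 0.201, 0.98, 0.001]
contact_force: [1.3, -0.3, -0.2]
width: -0.0002
```

Emit:
servo_tool:
  deltas: [0,0,0.2,0,0,0,0,0,0.2,0,0,0]

```text
clock: 3.15
position: [0.5075, 0.1113, 0.0639]
ee_rot: [0.009, 0.201, 0.98, 0.001]
contact_force: [-7.5, -0.7, 32.1]
width: 0.0003
```

Emit:
servo_tool:
  deltas: [0,0,0.2,0,0,0,0,0,0.2,0,0,0]

```text
clock: 3.35
position: [0.5075, 0.1113, 0.064]
ee_rot: [0.009, 0.201, 0.98, 0.001]
contact_force: [-3.7, -0.7, 16.7]
width: -0.0001
```

It stops hard at z = 0.064, with a force peak around 32 N. I'll lift off and check that it is level.

Emit:
servo_tool:
  deltas: [0,0,-0.3,0,0,0,0,0,-1,0,0,0,0,0,-3,0,0,0,0,0,-4,0,0,0,4,0,-4,0,0,0,5,0,0,0,0,0,5,0,0,0,0,0,5,0,0,0,0,0,5,0,0,0,0,0,5,0,0,0,0,0,0,0,0,0,0,0,0,0,0,0,0,0]

```text
clock: 4.55
position: [0.2395, 0.2262, 0.184]
ee_rot: [0.011, 0.201, 0.979, 0.004]
contact_force: [0.0, -0.1, -0.0]
width: -0.0003
```

```bash
python3 - <<'E'
from rig import manip,eyes
import numpy as np,cv2
from h import *
s=manip.get_state();print(s["clock"],s["position"],s["contact_force"])
for n in ["top","scene"]:
    p,d=eyes.get_image(n);cal=eyes.get_calibration(n);cv2.imwrite(f"pics/{n}2.png",p[:,:,::-1])
    for tag,(P_,D_) in {"before":(np.load(n+"0.npz")["p"],np.load(n+"0.npz")["d"]),"after":(p,d)}.items():
        hsv=cv2.cvtColor(P_,cv2.COLOR_RGB2HSV)
        for k,(lo,hi) in {"green":((55,140,90),(72,255,255)),"red":((0,150,100),(4,255,255)),"black":((0,0,0),(180,255,45))}.items():
            m=cv2.morphologyEx(cv2.inRange(hsv,lo,hi),cv2.MORPH_OPEN,np.ones((3,3)))
            for c in cv2.findContours(m,0,2)[0]:
                if cv2.contourArea(c)<900: continue
                mm=np.zeros_like(m);cv2.drawContours(mm,[c],-1,255,-1)
                P=cloud(cal,D_,cv2.erode(mm,np.ones((3,3)))>0)
                zt=np.percentile(P[:,2],90);T=P[abs(P[:,2]-zt)<.006]
                if zt<.05: continue
                W=plane(cal,cv2.convexHull(c).reshape(-1,2),zt)[:,:2];r=cv2.minAreaRect(np.float32(W*1000))
                C=T.mean(0);A=np.c_[T[:,:2]-C[:2],np.ones(len(T))];co=np.linalg.lstsq(A,T[:,2],rcond=None)[0]
                print(n,tag,k,"z",co[2].round(4),"tilt deg",np.degrees(co[:2]).round(2),"rect",np.round(r[0],1),np.round(r[1],1),round(r[2],1))
E
```

```text
4.55 [0.23952464 0.22624741 0.18396813] [ 0.02668412 -0.07042224 -0.01342844]
top before green z 0.0723 tilt deg [-0.18 -0.04] rect [505.1 112.5] [ 91.5 121.6] 62.0
top before red z 0.0633 tilt deg [-0.02 -0.15] rect [492.7 312.7] [122.1  91. ] 15.8
top before black z 0.0637 tilt deg [-0.11  0.02] rect [568.7 -81. ] [ 92.6 123.6] 88.9
top after green z 0.0635 tilt deg [ 0.06 -0.02] rect [504.2 112.5] [ 91.4 120.8] 62.5
top after red z 0.0634 tilt deg [ 0.   -0.11] rect [492.7 312.8] [122.2  91. ] 15.8
top after black z 0.3558 tilt deg [-1.02  2.65] rect [256.8 187.3] [73.  56.8] 25.9
top after black z 0.0637 tilt deg [ 0.01 -0.11] rect [568.7 -80.7] [ 92.9 122.6] 89.6
scene before green z 0.0714 tilt deg [0.13 0.12] rect [508.6 111.2] [ 91.1 120.4] 62.2
scene before red z 0.0621 tilt deg [-0.04 -0.13] rect [504.3 305. ] [132.6 111.2] 15.9
scene before black z 0.0625 tilt deg [-0.06 -0.09] rect [583.8 -94.5] [132.5 141.1] 89.4
scene after green z 0.0624 tilt deg [ 0.06 -0.12] rect [508.3 111.3] [ 90.8 120.3] 62.3
scene after red z 0.0621 tilt deg [ 0.06 -0.28] rect [504.2 305.1] [132.6 111.2] 15.9
scene after black z 0.0625 tilt deg [-0.16  0.03] rect [584.  -94.4] [132.9 141.6] 90.0
scene after black z 0.323 tilt deg [ 2.3 -1. ] rect [328.7 163.7] [105.  192.4] 59.2
```

View pics/scene2.png

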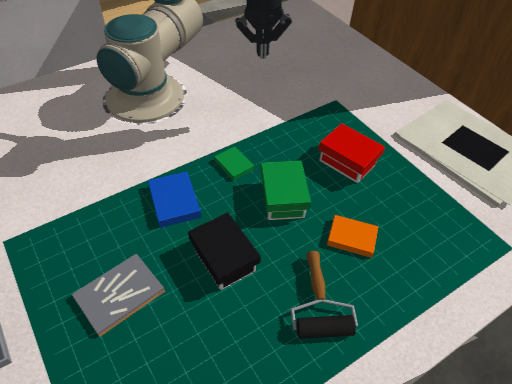

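View pics/top2.png

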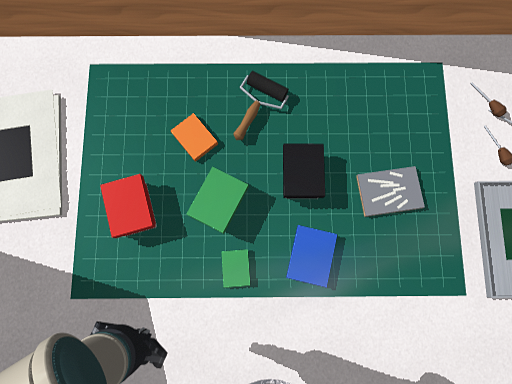

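The cover, at top (217,199) and scene (286,188), is now level and at the same height as the red (127,205) and black (304,170) covers. Both of those are unmoved, and the arm is clear of everything.

```bash
python3 -c "
from rig import manip
print(manip.sign_off())"
```

```text
the job is handed in; nothing more can be done
None
```

The green cover is clicked home, flush and level on its tub, and I handed the job in at about 4.7 s. I pressed it in the middle with the jaws shut until it stopped hard at z = 0.064 m, then lifted straight off and moved the arm clear. The highest wrist force I saw in the readings was about 32 N; readings come only at the end of each move, so a short higher peak could have been missed.

**Cover:** in the top view its height dropped from 72.3 to 63.5 mm, level with the red (63.4 mm) and black (63.7 mm) covers. The two views put its tilt at 0.1° or less, which is within the noise.

**Red and black tubs:** the red tub's position is unchanged to within 0.1 mm and the black tub's to within 0.3 mm. The black tub's angle read 0.6–0.7° different afterwards. I put that down to image noise, since the arm never came near it.

**Disagreement:** the scene camera reads all heights about 1 mm lower than the top camera, which is within its 2 mm calibration. I did not check the four clips one by one; that they are home rests on the cover's height and levelness.

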